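# Turn the upside-down bowl over on the serving stand

## Task

The white bowl on the raised wooden serving stand is upside down. Turn it right way up so that it stands still, level on its foot and wholly on the stand, ready to be filled; keep it on the stand all the time, do not throw it or let it fall from a height (letting it roll over its own edge is fine), and leave the teacup, the jar and the leather case where they are.

Things in the scene. Friction and masses are not known exactly. Their poses are not given: they have to be found in the camera images.
- stand: Raised serving stand of pale wood, fixed (it does not move). Top: flat slab 200 mm (its x) by 340 mm (its y), 20 mm thick, upper face 55 mm above the table, no lip. It rests on two cross feet (160 mm along x, 30 mm along y) centred at y = +-75 mm, so the outer 80 mm of each end is open underneath with 35 mm of air. Origin: on the table under the slab's centre, z up.
- bowl: Loose white enamelled bowl, 0.2 to 0.39 kg, 46 mm tall, no handle, wall 4 mm. Outer radius 28 mm at the flat foot, 46 mm at 17 mm above the foot, 60 mm at the rim. Origin: centre of the foot's underside; z points from foot to mouth: down at the start (origin on top, 46 mm above the slab), up at the end. Its sloping wall gives no grip from above; pushed low at the rim it slides, friction varies.
- bowl_mid (a point): Point on the bowl's axis, 23 mm from the foot; the centre of mass is close to it.
- bowl_rim (a point): Centre of the bowl's mouth, in the plane of its rim (120 mm across). Upside down, the bowl stays put while less than 45 mm of it overhangs the slab. With one side of the rim raised it pivots on the far side; past about 65 degrees it rolls over by itself and rights itself on its foot, about 150 mm further that way than it stood.
- teacup: Bystander: white teacup, 82 mm across, 62 mm tall, handle at its +y side, standing on the table behind the stand. Origin: centre of its underside.
- jar: Bystander: amber glass jar with a brass cap, 64 mm across, 85 mm tall, standing on the table behind the stand. Origin: centre of its underside.
- case: Bystander: dark red leather case, 60 x 60 x 45 mm, on the table behind the stand. Origin: centre of its underside.
Things that resemble listed ones, but are neither listed nor needed, are in the scene too. What is shaped like the bowl but red or yellow is not meant.

How it is judged (in metres and radians):
At the end, for the whole second after the job is handed in: The bowl stands mouth up (tilted less than 0.1 rad) with its foot wholly on the top of the stand (foot centre within 78 mm of the stand's centre along the stand's x and 147 mm along its y, height within 6 mm of the slab's face) and at rest (angle between bowl's own z axis and vertical below 0.1 rad and z of bowl in the frame of stand between 0.049 and 0.061 m and x of bowl in the frame of stand between -0.078 and 0.078 m and y of bowl in the frame of stand between -0.147 and 0.147 m and linear speed of bowl below 0.02 m/s and angular speed of bowl below 0.2 rad/s); the robot touches nothing.
It fails at once if the bowl leaves the stand or drops to the table (height (world z) of bowl_mid below 0.045 m).
It fails at once if the bowl is thrown or let fall from a height (faster than 1.2 m/s) (linear speed of bowl above 1.2 m/s).
It fails at once if the teacup is moved by more than 25 mm or tipped over (distance of teacup from where it was at the start of the episode above 0.025 m or angle between teacup's own z axis and vertical above 0.35 rad).
It fails at once if the jar is moved by more than 25 mm or tipped over (distance of jar from where it was at the start of the episode above 0.025 m or angle between jar's own z axis and vertical above 0.35 rad).
It fails at once if the case is moved by more than 25 mm or tipped over (distance of case from where it was at the start of the episode above 0.025 m or angle between case's own z axis and vertical above 0.35 rad).
It also fails if it takes over 64 s, if anything falls off the work surface, if the arm or the gripper's body presses on something with over 40 N, if the wrist force passes 120 N, or if a joint passes its speed limit or range.

## Robot

A 6-joint arm with a two-finger parallel gripper is mounted at the origin on the work surface. World frame = base frame: x ahead of the robot, y to its left, z up, the work surface at z = 0. Lengths are in m, angles in degrees, forces in N, time in s.
With the tool pointing down it reaches from about 0.275 to 0.75 m from the base axis. Payload 10.2 kg.
Tool frame: the origin (TCP) lies at the very end of the fingers, on their centre line; the grasp point (between the pads) lies 19 mm behind it (env.hold_point_z is the z of the grasp point in the tool frame, in m); z points along the fingers, y is the line along which they close (so a half turn about z gives the same grasp; the last joint's range is limited). The gripper opens to 88 mm and grips with 3 to 60 N. Pads are 18 mm wide; open, the fingers measure 123 mm over their backs; the gripper's body (75 mm by 187 mm) begins 45 mm behind the grasp point.
Start: joints at [-79.951, 17.928, 85.812, -0, 76.261, -12.8], TCP at [0.204, -0.484, 0.239] pointing down, gripper open.
Joint ranges: [-168.41, 168.41], [-55.51, 124.54], [10.69, 146.95], [-70.63, 250.63], [1, 178], [-165.06, 165.06]. Speed limits (degrees/s): [136.94, 136.94, 172.46, 180, 180, 180].

## Interface

Orientations are given as a 3x3 rotation matrix whose columns are the frame's x, y, z axes.
In Python, from workcell import env, read_camera gives the robot as it stands.
- The arm moves only by the tool move_arm, never from a script. Its argument "plan" is a list of rows, each a list of 3 entries, a list of its own where there are three numbers: the shift along the tool's x, y, z in m, then the turn about the tool's z in degrees, then the closure, from 0 (fully open) to 1 (shut). In form: [[[tx, ty, tz], yaw, hand], ...]. A call has 1 to 5 rows; each row shifts and turns the commanded pose from where the row before left it, along the tool's axes as they then stand; what a row does not reach is not made up. A row lasts 1/12 s, in which the tool goes at most 41.7 mm and 7.16 degrees, less where a joint would pass 70% of its speed; a pose out of reach is approached as far as the arm can. A call with a gripper value outside its range is refused whole. The fingers move at their own pace and stop on an object; "force" is the grip in N (left out, the last holds). Time passes only in rows, so rows that do not move let the fingers close. It gives the time, the measured TCP pose, the force, the opening and the grip force at its end, in the units of the state.
- env.observe(): the state, without advancing time (a new reading comes with each control period).
- read_camera(name): name is "side" or "top"; returns a dict with "img" (384x512x3 uint8, blue, green, red), "fx", "fy", "cx", "cy" (pixels), "world_to_cam" (4x4, takes a point from world to camera coordinates). Camera axes: x right, y up, looking along -z (the intrinsics and any distortion apply to the point x, -y, -z); pixel columns grow to the right and rows downward; lengths in m; the calibration is good to about 2 mm. A picture is of the moment at which its call begins. There is no depth.
- env.job_done(): hands the job in; it is judged then, once.
The state is a dict: "clock": time; "joint_positions": joint angles; "joint_velocities": joint speeds; "effort": joint torques, N m; "tcp_pos": TCP position; "eef_rot": TCP orientation; "contact_force": force on the tool from outside, world axes, zero at the start; "moment": the same for the moment, N m; "gripper_width": opening from 0.0 (shut) to 1.0 (fully open); "grasp_force": force on a finger pad.
Only numpy, scipy, OpenCV 4.12 (cv2) and the standard library are available. Lean on these libraries where they do the work, as an engineer would, in place of code of your own. Each camera call takes 0.05 s, during which the arm holds its last target. There are 200 camera calls.

## Working session

There is one attempt and no reset: what is moved stays moved. The work goes in short steps, Python scripts to look and compute and a tool call to move; the robot and the scene stay as the last step left them, time stands still between calls to the robot, and variables do not carry over. Pictures are saved under pics/ and viewed, at most 10 in all, crops included, and the job is handed in when it is done.

Besides the shell and the picture viewer there is one more tool, called after "Emit:" by a JSON object that holds its "fn" and its "kwargs". move_arm: Moves the arm, as the interface text tells. Its arguments: {"type":"object","properties":{"plan":{"type":"array","items":{"type":"array"}},"force":{"type":"number"}},"required":["plan"]}

```bash
mkdir -p pics
python3 - <<'E'
from workcell import env, read_camera
import cv2,json,numpy as np
for n in("side","top"):
    c=read_camera(n); cv2.imwrite(f"pics/{n}0.png",cv2.resize(c["img"],(800,600),interpolation=cv2.INTER_CUBIC))
    print(n,[c[k] for k in("fx","fy","cx","cy")],np.round(c["world_to_cam"],4).tolist(),[k for k in c])
o=env.observe();print(o["clock"],o["tcp_pos"],np.round(o["eef_rot"],3).tolist(),o["contact_force"],env.hold_point_z)
E
```

```text
side [393.8468656976479, 393.8468656976479, 255.05580448176283, 194.32085021569864] [[0.9924, -0.1225, 0.0096, -0.5829], [0.0741, 0.6591, 0.7484, -0.0992], [-0.098, -0.742, 0.6632, -0.7489], [0.0, 0.0, 0.0, 1.0]] ['img', 'fx', 'fy', 'cx', 'cy', 'world_to_cam']
top [357.39332433588066, 357.39332433588066, 259.45249176239537, 192.46824650620124] [[-0.0075, -0.9995, -0.0305, 0.0366], [0.9857, -0.0125, 0.1679, -0.5912], [-0.1682, -0.0288, 0.9853, -0.7225], [0.0, 0.0, 0.0, 1.0]] ['img', 'fx', 'fy', 'cx', 'cy', 'world_to_cam']
0.1 [ 0.20382391 -0.48359915  0.23824697] [[0.922, 0.388, -0.0], [0.388, -0.922, 0.001], [0.0, -0.001, -1.0]] [-0.21753999  0.06691332  0.77371583] -0.0187
```

View pics/side0.png

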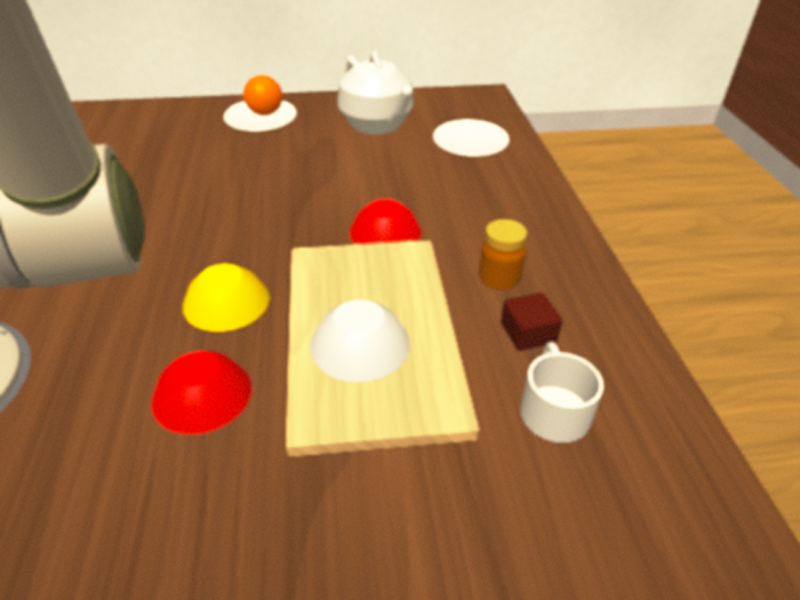

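View pics/top0.png

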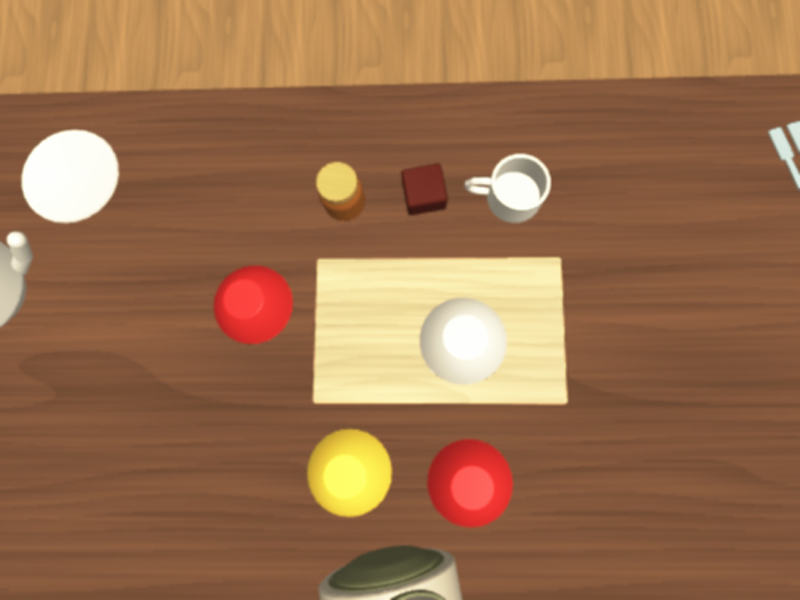

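The top view shows the stand with corners near (317,259), (561,258), (567,404) and (313,404). Bowl-shaped things are white (464,340) on the stand, red (254,304) and (470,483), and yellow (350,473). The white one on the stand is the one meant, and I'll confirm it in an enlarged crop while measuring.

```bash
cat > h.py <<'E'
import numpy as np,cv2
from workcell import env, read_camera
def ray(c,u,v,z):  # u,v in 800x600 picture
    M=np.array(c["world_to_cam"]);R=M[:3,:3];p=-R.T@M[:3,3]
    d=R.T@np.array([(u*.64-c["cx"])/c["fx"],-(v*.64-c["cy"])/c["fy"],-1])
    return p+d*(z-p[2])/d[2]
def proj(c,P):
    q=np.array(c["world_to_cam"])@np.append(P,1);return np.array([c["cx"]+c["fx"]*q[0]/-q[2],c["cy"]-c["fy"]*q[1]/-q[2]])/.64
E
python3 - <<'E'
from h import *
t=read_camera("top");s=read_camera("side")
C=np.array([ray(t,*p,.055) for p in[(317,259),(561,258),(567,404),(313,404)]]);print(C.round(3).tolist(),C.mean(0).round(3))
S=np.array([ray(s,*p,.055) for p in[(291,248),(431,241),(475,433),(288,446)]]);print(S.round(3).tolist(),S.mean(0).round(3))
print("bowl",ray(t,465,338,.101).round(3),ray(t,463.5,340.5,.055).round(3),ray(s,361,313,.101).round(3))
for n,p in(("jar",(340,180,.085)),("case",(424,188,.045)),("cup",(519,186,.06))):print(n,ray(t,*p).round(3))
a=t["img"][150:270,190:380];b=s["img"][140:300,170:320]
cv2.imwrite("pics/crop0.png",np.hstack([cv2.resize(a,(400,400*120//190)),cv2.resize(b,(237,252))]))
E
```

```text
[[0.652, 0.154, 0.055], [0.648, -0.185, 0.055], [0.449, -0.182, 0.055], [0.452, 0.155, 0.055]] [ 0.55  -0.014  0.055]
[[0.452, 0.157, 0.055], [0.653, 0.152, 0.055], [0.643, -0.187, 0.055], [0.452, -0.181, 0.055]] [ 0.55  -0.015  0.055]
bowl [ 0.534 -0.046  0.101] [ 0.535 -0.048  0.055] [ 0.538 -0.041  0.101]
jar [0.755 0.118 0.085]
case [0.757 0.003 0.045]
cup [ 0.752 -0.131  0.06 ]
```

View pics/crop0.png

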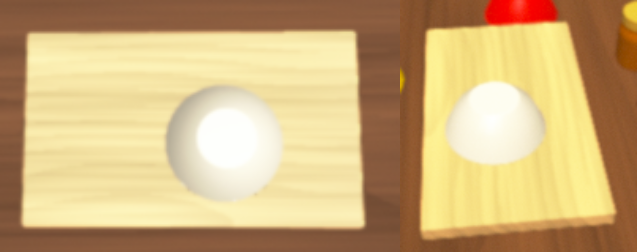

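Emit:
{"fn": "move_arm", "kwargs": {"plan": [[[-0.008,0.039,0],0,1],[[-0.008,0.039,0],0,1],[[-0.008,0.039,0],0,1],[[-0.008,0.039,0],0,1],[[-0.008,0.039,0],0,1]], "force": 20}}

```text
clock: 0.62
tcp_pos: [0.2421, -0.6767, 0.2384]
eef_rot: [[0.922, 0.388, -0.0], [0.388, -0.922, 0.0], [0.0, -0.0, -1.0]]
contact_force: [-0.8, -0.6, 1.2]
gripper_width: 0.643
grasp_force: 0.0
```

The crop confirms it: the white bowl is upside down on the stand at about (0.535, -0.047), and the stand centre is at (0.550, -0.015), aligned with the world axes. The rim can't be hooked with a vertical tool, so I'm checking in free air how the arm behaves at the edge of its reach.

Emit:
{"fn": "move_arm", "kwargs": {"plan": [[[-0.008,0.039,0],0,1],[[-0.008,0.039,0],0,1],[[-0.008,0.039,0],0,1],[[-0.008,0.039,0],0,1],[[-0.008,0.039,0],0,1]]}}

```text
clock: 1.03
tcp_pos: [0.2508, -0.7668, 0.2104]
eef_rot: [[0.922, 0.388, 0.013], [0.388, -0.921, -0.035], [-0.001, 0.038, -0.999]]
contact_force: [-0.5, 0.3, -0.8]
gripper_width: 0.267
grasp_force: 0.0
```

The tool tilts outward once out of reach. I'll see how far this goes and whether it persists.

Emit:
{"fn": "move_arm", "kwargs": {"plan": [[[-0.008,0.039,0],0,1],[[-0.008,0.039,0],0,1],[[-0.008,0.039,0],0,1],[[-0.008,0.039,0],0,1],[[-0.008,0.039,0],0,1]]}}

```text
clock: 1.45
tcp_pos: [0.242, -0.8085, 0.185]
eef_rot: [[0.922, 0.385, 0.046], [0.387, -0.911, -0.145], [-0.014, 0.152, -0.988]]
contact_force: [0.3, -1.1, -0.4]
gripper_width: 0.004
grasp_force: 0.0
```

Emit:
{"fn": "move_arm", "kwargs": {"plan": [[[0.008,-0.039,0],0,1],[[0.008,-0.039,0],0,1],[[0.008,-0.039,0],0,1],[[0.008,-0.039,0],0,1]]}}

```text
clock: 1.78
tcp_pos: [0.2236, -0.7178, 0.1724]
eef_rot: [[0.922, 0.384, 0.046], [0.387, -0.911, -0.146], [-0.014, 0.152, -0.988]]
contact_force: [0.4, -1.4, 0.2]
gripper_width: 0.009
grasp_force: 0.0
```

```bash
python3 -c "
from workcell import env
o=env.observe();print(o['joint_positions'])"
```

```text
[-82.08971732  45.9015778   51.42466075   1.54394346  74.01723894
 -15.23362177]
```

Tilt is kept, so the tool can be inclined. I'll first push the bowl to the +y end with the fingers open as a cradle, then tilt more and lift the overhanging rim. First I'm turning the tool so the fingers spread along x.

Emit:
{"fn": "move_arm", "kwargs": {"plan": [[[0,0,-0.005],-6.7,0],[[0,0,-0.005],-6.7,0],[[0,0,-0.005],-6.7,0],[[0,0,-0.005],-6.7,0],[[0,0,-0.005],-6.7,0]]}}

```text
clock: 2.2
tcp_pos: [0.2229, -0.7153, 0.198]
eef_rot: [[0.552, 0.833, 0.046], [0.829, -0.541, -0.145], [-0.096, 0.118, -0.988]]
contact_force: [-0.1, 0.9, 0.5]
gripper_width: 0.361
grasp_force: 0.0
```

Emit:
{"fn": "move_arm", "kwargs": {"plan": [[[0,0,0],-6.7,0],[[0,0,0],-6.7,0],[[0,0,0],-6.7,0],[[0,0,0],-6.7,0],[[0,0,0],-6.7,0]]}}

```text
clock: 2.62
tcp_pos: [0.2229, -0.7153, 0.1976]
eef_rot: [[0.0, 0.999, 0.046], [0.989, 0.006, -0.145], [-0.145, 0.046, -0.988]]
contact_force: [-0.0, 0.5, -0.6]
gripper_width: 0.739
grasp_force: 0.0
```

Emit:
{"fn": "move_arm", "kwargs": {"plan": [[[0.036,0.019,0],0,0],[[0.036,0.019,0],0,0],[[0.036,0.019,0],0,0],[[0.036,0.019,0],0,0],[[0.036,0.019,0],0,0]]}}

```text
clock: 3.03
tcp_pos: [0.3194, -0.5353, 0.1759]
eef_rot: [[0.006, 0.999, 0.046], [0.989, 0.0, -0.145], [-0.145, 0.047, -0.988]]
contact_force: [0.9, -0.4, -0.4]
gripper_width: 1.004
grasp_force: 0.0
```

Emit:
{"fn": "move_arm", "kwargs": {"plan": [[[0.036,0.019,0],0,0],[[0.036,0.019,0],0,0],[[0.036,0.019,0],0,0],[[0.036,0.019,0],0,0],[[0.036,0.019,0],0,0]]}}

```text
clock: 3.45
tcp_pos: [0.4153, -0.3573, 0.1543]
eef_rot: [[0.006, 0.999, 0.046], [0.989, 0.0, -0.146], [-0.145, 0.047, -0.988]]
contact_force: [0.6, 0.7, 0.2]
gripper_width: 0.998
grasp_force: 0.0
```

Emit:
{"fn": "move_arm", "kwargs": {"plan": [[[0.036,0.02,-0.0045],0,0],[[0.036,0.02,-0.0045],0,0],[[0.036,0.02,-0.0045],0,0],[[0.036,0.02,-0.0045],0,0],[[0.036,0.02,-0.0045],0,0]]}}

```text
clock: 3.87
tcp_pos: [0.5154, -0.1757, 0.1554]
eef_rot: [[0.006, 0.999, 0.046], [0.989, 0.001, -0.146], [-0.146, 0.047, -0.988]]
contact_force: [-0.1, -1.9, 0.0]
gripper_width: 1.001
grasp_force: 0.0
```

Emit:
{"fn": "move_arm", "kwargs": {"plan": [[[0.036,0.02,-0.0045],0,0],[[0.0035,-0.001,0.022],0,0],[[0.0035,-0.001,0.022],0,0],[[0.0035,-0.001,0.022],0,0],[[0,0,0],0,0]]}}

```text
clock: 4.28
tcp_pos: [0.533, -0.1395, 0.0846]
eef_rot: [[0.005, 0.999, 0.04], [0.99, 0.001, -0.143], [-0.143, 0.04, -0.989]]
contact_force: [-0.6, 0.1, -0.7]
gripper_width: 1.002
grasp_force: 0.0
```

Emit:
{"fn": "move_arm", "kwargs": {"plan": [[[0.003,0.001,0.02],0,0],[[0.015,0,-0.002],0,0],[[0.015,0,-0.002],0,0],[[0.015,0,-0.002],0,0],[[0.015,0,-0.002],0,0]]}}

```text
clock: 4.7
tcp_pos: [0.5372, -0.08, 0.0687]
eef_rot: [[0.006, 0.999, 0.047], [0.989, 0.001, -0.146], [-0.146, 0.048, -0.988]]
contact_force: [-1.4, -1.5, 0.8]
gripper_width: 1.0
grasp_force: 0.9
```

Emit:
{"fn": "move_arm", "kwargs": {"plan": [[[0.015,0,-0.002],0,0],[[0.015,0,-0.002],0,0],[[0.015,0,-0.002],0,0],[[0.015,0,-0.002],0,0],[[0.015,0,-0.002],0,0]]}}

```text
clock: 5.12
tcp_pos: [0.5379, -0.0048, 0.0684]
eef_rot: [[0.007, 0.999, 0.049], [0.989, 0.001, -0.147], [-0.147, 0.049, -0.988]]
contact_force: [-0.0, -5.2, 3.8]
gripper_width: 1.004
grasp_force: 3.1
```

Run:
```python
from h import *
t=read_camera("top");cv2.imwrite("pics/top1.png",t["img"][130:290,150:410].repeat(3,0).repeat(3,1))
```

```text
(no output)
```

View pics/top1.png

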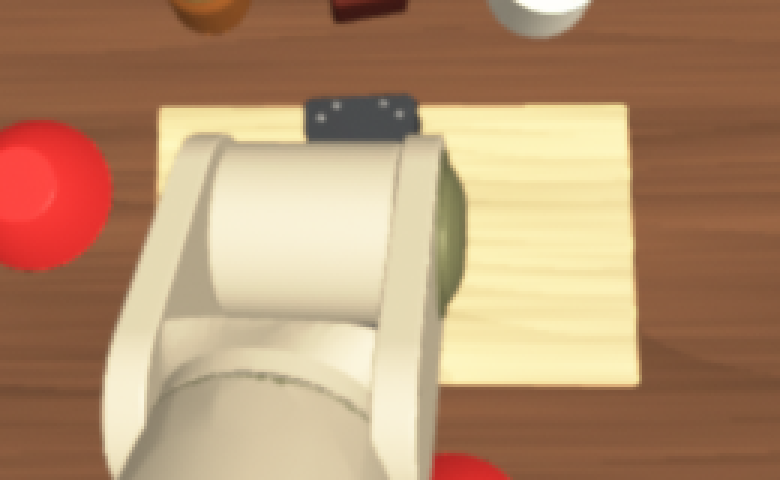

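The arm hides the bowl from above here. The push force is a steady 5 N, so I continue and check with the side camera.

Emit:
{"fn": "move_arm", "kwargs": {"plan": [[[0.015,0,-0.002],0,0],[[0.015,0,-0.002],0,0],[[0.015,0,-0.002],0,0],[[0.015,0,-0.002],0,0],[[0.008,0,-0.001],0,0]]}}

```text
clock: 5.58
tcp_pos: [0.5384, 0.0637, 0.0679]
eef_rot: [[0.006, 0.999, 0.05], [0.989, 0.002, -0.148], [-0.148, 0.051, -0.988]]
contact_force: [0.2, -10.1, 11.1]
gripper_width: 1.003
grasp_force: 5.7
```

Run:
```python
from h import *
t=read_camera("side");cv2.imwrite("pics/side1.png",t["img"][110:310,140:400].repeat(3,0).repeat(3,1))
```

```text
(no output)
```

View pics/side1.png

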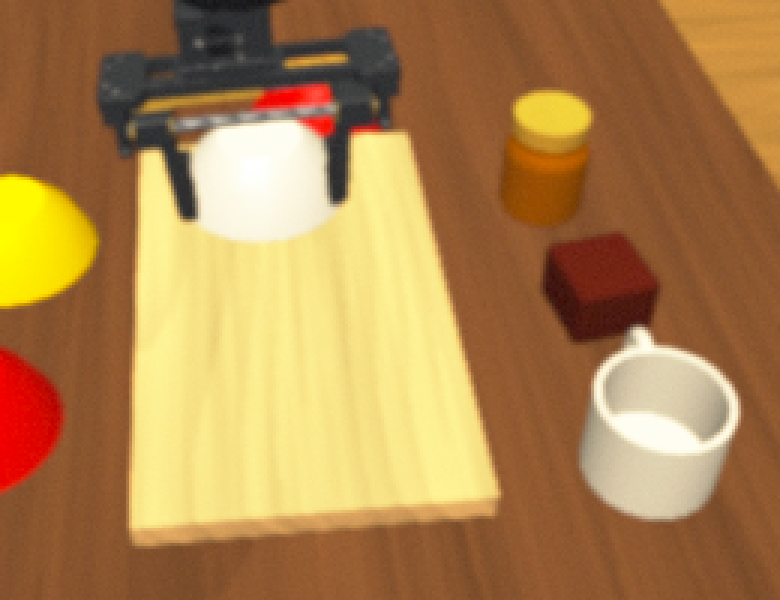

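The bowl sits squarely in the cradle. Its near rim is at crop pixel (258,241), right at the +y end of the stand.

Run:
```python
from h import *
t=read_camera("side")
f=lambda x,y:((140+x/3)/.64,(110+y/3)/.64)
print(ray(t,*f(258,241),.055), ray(t,*f(150,150),.055),ray(t,*f(405,131),.055))
# predicted rim near-edge/foot for centre guesses
for y in(.10,.11,.12,.13): 
  a=[proj(t,[.538+.06*np.cos(k),y+.06*np.sin(k),.055]) for k in np.linspace(0,6.28,200)]
  m=max(a,key=lambda p:p[1]); print(y,((m[0]*.64-140)*3).round(),((m[1]*.64-110)*3).round())
```

```text
[0.53270668 0.04042968 0.055     ] [0.46068062 0.15133014 0.055     ] [0.65130178 0.15440533 0.055     ]
0.1 257.0 241.0
0.11 256.0 232.0
0.12 255.0 222.0
0.13 254.0 213.0
```

Emit:
{"fn": "move_arm", "kwargs": {"plan": [[[0.008,0,-0.001],0,0],[[0.008,0,-0.001],0,0],[[0.008,0,-0.001],0,0],[[0.008,0,-0.001],0,0],[[0,0,0],0,0]]}}

```text
clock: 6.1
tcp_pos: [0.5388, 0.0956, 0.0677]
eef_rot: [[0.006, 0.999, 0.051], [0.989, 0.002, -0.148], [-0.148, 0.052, -0.988]]
contact_force: [-0.2, -4.5, 12.0]
gripper_width: 1.002
grasp_force: 5.5
```

Run:
```python
from h import *
t=read_camera("side")
im=t["img"][110:310,140:400]; b=im.astype(int)
# white-bowl mask lowest row in crop columns 60..112
m=(b.min(2)>120)&(b.max(2)-b.min(2)<35); m[:,112:]=0;m[:,:60]=0
ys,xs=np.nonzero(m); print(ys.max()*3,xs[ys==ys.max()].mean()*3, ray(t,(140+xs[ys==ys.max()].mean())/.64,(110+ys.max()+1)/.64,.055))
```

```text
207 253.5 [0.53182744 0.07351036 0.055     ]
```

The bowl centre is now at y≈0.133, which leaves about 38 mm of overhang. Backing off to swing to the far -y side and gain tilt.

Emit:
{"fn": "move_arm", "kwargs": {"plan": [[[-0.03,0,0.004],0,0],[[-0.034,0,-0.02],0,0],[[-0.034,0,-0.02],0,0],[[-0.034,-0.02,-0.01],0,0],[[-0.034,-0.02,-0.01],0,0]]}}

```text
clock: 6.57
tcp_pos: [0.4931, -0.0616, 0.1444]
eef_rot: [[0.006, 0.999, 0.048], [0.989, 0.001, -0.146], [-0.146, 0.049, -0.988]]
contact_force: [0.6, 0.3, 0.6]
gripper_width: 1.001
grasp_force: 0.0
```

Emit:
{"fn": "move_arm", "kwargs": {"plan": [[[-0.034,-0.02,-0.01],0,0],[[-0.034,-0.02,-0.01],0,0],[[-0.034,-0.02,-0.01],0,0],[[-0.034,-0.02,-0.01],0,0],[[-0.034,-0.02,-0.01],0,0]]}}

```text
clock: 6.98
tcp_pos: [0.3886, -0.2222, 0.2136]
eef_rot: [[0.006, 0.999, 0.047], [0.989, 0.001, -0.146], [-0.146, 0.048, -0.988]]
contact_force: [0.2, -1.3, -0.0]
gripper_width: 1.002
grasp_force: 0.0
```

Emit:
{"fn": "move_arm", "kwargs": {"plan": [[[-0.034,-0.02,-0.01],0,0],[[-0.034,-0.02,-0.01],0,0],[[-0.034,-0.02,-0.01],0,0],[[-0.034,-0.02,-0.01],0,0],[[-0.034,-0.02,-0.01],0,0]]}}

```text
clock: 7.4
tcp_pos: [0.285, -0.3831, 0.2832]
eef_rot: [[0.006, 0.999, 0.047], [0.989, 0.001, -0.147], [-0.147, 0.048, -0.988]]
contact_force: [0.5, -0.4, -0.5]
gripper_width: 1.002
grasp_force: 0.0
```

Emit:
{"fn": "move_arm", "kwargs": {"plan": [[[-0.034,-0.02,-0.01],0,0],[[-0.034,-0.02,-0.01],0,0],[[-0.034,-0.02,-0.01],0,0],[[-0.034,-0.02,-0.01],0,0],[[-0.034,-0.02,-0.01],0,0]]}}

```text
clock: 7.82
tcp_pos: [0.1816, -0.5438, 0.3527]
eef_rot: [[0.006, 0.999, 0.047], [0.989, 0.001, -0.147], [-0.147, 0.047, -0.988]]
contact_force: [0.2, 0.1, 0.3]
gripper_width: 1.0
grasp_force: 0.0
```

Emit:
{"fn": "move_arm", "kwargs": {"plan": [[[-0.035,-0.02,-0.01],0,0],[[-0.035,-0.02,-0.01],0,0],[[-0.035,-0.02,-0.01],0,0],[[-0.035,-0.02,-0.01],0,0],[[-0.035,-0.02,-0.01],0,0]]}}

```text
clock: 8.23
tcp_pos: [0.0855, -0.6986, 0.4184]
eef_rot: [[0.007, 0.999, 0.046], [0.989, -0.0, -0.147], [-0.147, 0.047, -0.988]]
contact_force: [1.1, -0.6, -0.0]
gripper_width: 1.0
grasp_force: 0.0
```

Emit:
{"fn": "move_arm", "kwargs": {"plan": [[[-0.041,0,0],0,0],[[-0.041,0,0],0,0],[[-0.041,0,0],0,0],[[-0.041,0,0],0,0],[[-0.041,0,0],0,0]]}}

```text
clock: 8.65
tcp_pos: [0.0754, -0.776, 0.3817]
eef_rot: [[0.01, 0.998, 0.055], [0.975, 0.002, -0.221], [-0.22, 0.056, -0.974]]
contact_force: [-0.3, 0.0, 1.0]
gripper_width: 1.004
grasp_force: 0.0
```

Emit:
{"fn": "move_arm", "kwargs": {"plan": [[[-0.041,0,0],0,0],[[-0.041,0,0],0,0],[[-0.041,0,0],0,0],[[-0.041,0,0],0,0],[[-0.041,0,0],0,0]]}}

```text
clock: 9.07
tcp_pos: [0.062, -0.8226, 0.3543]
eef_rot: [[0.016, 0.998, 0.063], [0.945, 0.005, -0.326], [-0.325, 0.065, -0.943]]
contact_force: [0.4, -0.7, 0.3]
gripper_width: 1.0
grasp_force: 0.0
```

Emit:
{"fn": "move_arm", "kwargs": {"plan": [[[-0.041,0,0],0,0],[[-0.041,0,0],0,0],[[-0.041,0,0],0,0],[[-0.041,0,0],0,0],[[-0.041,0,0],0,0]]}}

```text
clock: 9.48
tcp_pos: [0.05, -0.8567, 0.3506]
eef_rot: [[0.024, 0.997, 0.069], [0.903, 0.008, -0.431], [-0.43, 0.073, -0.9]]
contact_force: [0.3, -1.0, -0.3]
gripper_width: 1.002
grasp_force: 0.0
```

```bash
python3 -c "
from workcell import env
o=env.observe();print(o['joint_positions'])"
```

```text
[-96.40450124  55.56693356  10.71868359   6.69999827  88.69533013
 -94.57804661]
```

Tilt is 25° and growing about 6° per call. Continuing.

Emit:
{"fn": "move_arm", "kwargs": {"plan": [[[-0.041,0,0],0,0],[[-0.041,0,0],0,0],[[-0.041,0,0],0,0],[[-0.041,0,0],0,0],[[-0.041,0,0],0,0]]}}

```text
clock: 9.9
tcp_pos: [0.0394, -0.8798, 0.3682]
eef_rot: [[0.032, 0.997, 0.072], [0.848, 0.011, -0.53], [-0.529, 0.078, -0.845]]
contact_force: [-0.6, 0.4, -0.1]
gripper_width: 1.001
grasp_force: 0.0
```

Emit:
{"fn": "move_arm", "kwargs": {"plan": [[[-0.041,0,0],0,0],[[-0.041,0,0],0,0],[[-0.041,0,0],0,0],[[-0.041,0,0],0,0],[[-0.041,0,0],0,0]]}}

```text
clock: 10.32
tcp_pos: [0.0289, -0.8926, 0.4035]
eef_rot: [[0.04, 0.996, 0.073], [0.783, 0.014, -0.621], [-0.62, 0.082, -0.78]]
contact_force: [-0.5, -0.5, 0.1]
gripper_width: 1.002
grasp_force: 0.0
```

Emit:
{"fn": "move_arm", "kwargs": {"plan": [[[-0.041,0,0],0,0],[[-0.041,0,0],0,0],[[-0.041,0,0],0,0],[[-0.041,0,0],0,0],[[-0.041,0,0],0,0]]}}

```text
clock: 10.73
tcp_pos: [0.019, -0.8957, 0.4521]
eef_rot: [[0.048, 0.996, 0.072], [0.711, 0.016, -0.703], [-0.702, 0.085, -0.707]]
contact_force: [0.3, -1.0, -0.3]
gripper_width: 0.998
grasp_force: 0.0
```

Emit:
{"fn": "move_arm", "kwargs": {"plan": [[[-0.041,0,0],0,0],[[-0.041,0,0],0,0],[[-0.041,0,0],0,0],[[-0.041,0,0],0,0],[[-0.041,0,0],0,0]]}}

```text
clock: 11.15
tcp_pos: [0.0093, -0.8893, 0.5101]
eef_rot: [[0.056, 0.996, 0.07], [0.632, 0.019, -0.775], [-0.773, 0.087, -0.629]]
contact_force: [0.4, 0.2, 0.0]
gripper_width: 1.003
grasp_force: 0.0
```

```bash
python3 -c "
from workcell import env
o=env.observe();print(o['joint_positions'])"
```

```text
[-100.25470666   48.16985894   10.74084582   12.57016794   71.48242327
  -97.42023308]
```

Tilt is 51°. A fresh look at the bowl and the red bowl beside the stand end, before the approach.

Run:
```python
from h import *
t=read_camera("top");im=t["img"];cv2.imwrite("pics/top2.png",im[130:290,100:360].repeat(3,0).repeat(3,1))
h=cv2.cvtColor(im,cv2.COLOR_BGR2HSV)
m=((h[...,0]<6)|(h[...,0]>174))&(h[...,1]>180)&(h[...,2]>120)
n,l,st,c=cv2.connectedComponentsWithStats(m.astype(np.uint8))
for i in range(1,n):
  if st[i,4]>500: print(st[i],c[i]/.64, ray(t,*((c[i]+.5)/.64),.02))
```

```text
[ 137  170   50   50 1986] [252.52549094 304.05809416] [0.5934771  0.25222845 0.02      ]
[ 274  281   54   57 1843] [468.5812873  480.96852957] [ 0.34591592 -0.05363538  0.02      ]
```

View pics/top2.png

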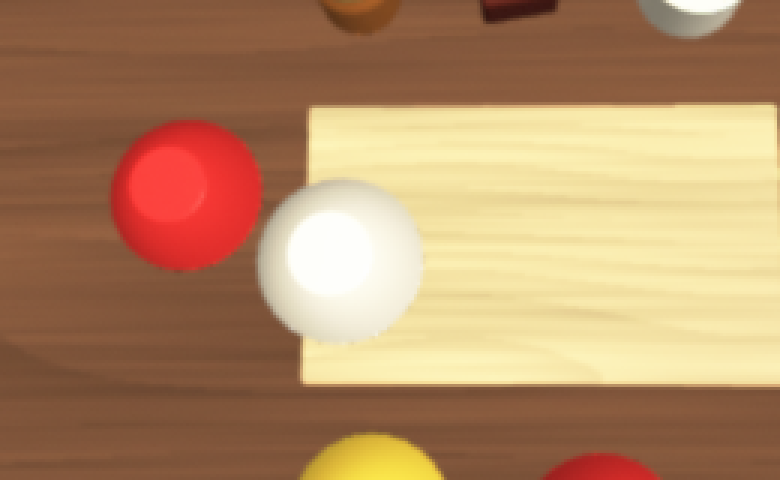

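The white bowl is at crop pixel (340,261) with its overhang intact. The red bowl, at (0.593, 0.252), sits right where the tool must come in, so I'll slide it aside along +x, clear of the jar. First I'm bringing the tilted tool over.

Emit:
{"fn": "move_arm", "kwargs": {"plan": [[[0.024,0.006,-0.027],0,1],[[0.024,0.006,-0.027],0,1],[[0.024,0.006,-0.027],0,1],[[0.024,0.006,-0.027],0,1],[[0.024,0.006,-0.027],0,1]]}}

```text
clock: 11.62
tcp_pos: [0.0315, -0.7424, 0.5075]
eef_rot: [[0.056, 0.996, 0.071], [0.634, 0.02, -0.773], [-0.772, 0.088, -0.63]]
contact_force: [-0.6, -0.3, 1.0]
gripper_width: 0.648
grasp_force: 0.0
```

Emit:
{"fn": "move_arm", "kwargs": {"plan": [[[0.024,0.006,-0.027],0,1],[[0.024,0.006,-0.027],0,1],[[0.024,0.006,-0.027],0,1],[[0.0235,0.0235,-0.018],0,1],[[0.0235,0.0235,-0.018],0,1]]}}

```text
clock: 12.03
tcp_pos: [0.0941, -0.5754, 0.4958]
eef_rot: [[0.057, 0.996, 0.069], [0.632, 0.018, -0.774], [-0.773, 0.088, -0.629]]
contact_force: [1.2, -0.2, 1.1]
gripper_width: 0.267
grasp_force: 0.0
```

Emit:
{"fn": "move_arm", "kwargs": {"plan": [[[0.0235,0.0235,-0.018],0,1],[[0.0235,0.0235,-0.018],0,1],[[0.0235,0.0235,-0.018],0,1],[[0.0235,0.0235,-0.018],0,1],[[0.0235,0.0235,-0.018],0,1]]}}

```text
clock: 12.45
tcp_pos: [0.2117, -0.4293, 0.4722]
eef_rot: [[0.056, 0.996, 0.071], [0.632, 0.019, -0.775], [-0.773, 0.088, -0.629]]
contact_force: [-0.2, -1.1, 0.2]
gripper_width: 0.006
grasp_force: 0.0
```

Emit:
{"fn": "move_arm", "kwargs": {"plan": [[[0.0235,0.0235,-0.018],0,1],[[0.0235,0.0235,-0.018],0,1],[[0.0235,0.0235,-0.018],0,1],[[0.0235,0.0235,-0.018],0,1],[[0.0235,0.0235,-0.018],0,1]]}}

```text
clock: 12.87
tcp_pos: [0.3291, -0.2827, 0.4488]
eef_rot: [[0.057, 0.996, 0.072], [0.632, 0.02, -0.775], [-0.773, 0.09, -0.628]]
contact_force: [-0.0, -1.8, 0.2]
gripper_width: 0.006
grasp_force: 0.0
```

```bash
python3 -c "
from workcell import env
o=env.observe();print(o['joint_positions'])"
```

```text
[-37.27183756 -12.64107221 100.6355585  -41.55835734  59.72189919
 -24.95030975]
```

Emit:
{"fn": "move_arm", "kwargs": {"plan": [[[0.0235,0.0235,-0.018],0,1],[[0.0235,0.0235,-0.018],0,1],[[0.0235,0.0235,-0.018],0,1],[[0.0235,0.0235,-0.018],0,1],[[0.0235,0.0235,-0.018],0,1]]}}

```text
clock: 13.28
tcp_pos: [0.4465, -0.1361, 0.4246]
eef_rot: [[0.056, 0.996, 0.072], [0.633, 0.021, -0.774], [-0.772, 0.089, -0.63]]
contact_force: [-0.3, -0.6, 0.4]
gripper_width: 0.003
grasp_force: 0.0
```

Emit:
{"fn": "move_arm", "kwargs": {"plan": [[[0.036,-0.001,-0.017],0,1],[[0.036,-0.001,-0.017],0,1],[[0.036,-0.001,-0.017],0,1],[[0.036,-0.001,-0.017],0,1],[[0.036,-0.001,-0.017],0,1]]}}

```text
clock: 13.7
tcp_pos: [0.4442, 0.0433, 0.3382]
eef_rot: [[0.056, 0.996, 0.072], [0.634, 0.02, -0.773], [-0.771, 0.089, -0.63]]
contact_force: [0.7, -1.3, -0.4]
gripper_width: 0.006
grasp_force: 0.0
```

```bash
python3 -c "
from workcell import env
o=env.observe();print(o['joint_positions'])"
```

```text
[ 15.03720691  12.75010239  91.39937861 -49.9646951   88.46935211
  23.60679314]
```

Emit:
{"fn": "move_arm", "kwargs": {"plan": [[[0.036,-0.001,-0.017],0,1],[[0.036,-0.001,-0.017],0,1],[[0.036,-0.001,-0.017],0,1],[[0.036,-0.001,-0.017],0,1],[[0.036,-0.001,-0.017],0,1]]}}

```text
clock: 14.12
tcp_pos: [0.4432, 0.2231, 0.2522]
eef_rot: [[0.055, 0.996, 0.071], [0.634, 0.02, -0.773], [-0.771, 0.088, -0.63]]
contact_force: [1.1, -0.5, 1.2]
gripper_width: 0.003
grasp_force: 0.0
```

```bash
python3 -c "
from workcell import env
import numpy as np
o=env.observe();print(o['joint_positions'])
R=np.array(o['eef_rot']);p=o['tcp_pos']
for a in([.49,.24,.027],[.49,.24,.1]):print((R.T@(np.array(a)-p)).round(4))"
```

```text
[ 32.97107089  30.37317338  79.44767067 -43.8559908   97.21342404
  39.41771624]
[0.187  0.0271 0.1322]
[0.1307 0.0335 0.0862]
```

Emit:
{"fn": "move_arm", "kwargs": {"plan": [[[0.031,0.0045,0.022],0,1],[[0.031,0.0045,0.022],0,1],[[0.031,0.0045,0.022],0,1],[[0.031,0.0045,0.022],0,1],[[0.031,0.0045,0.022],0,1]]}}

```text
clock: 14.53
tcp_pos: [0.4827, 0.235, 0.0644]
eef_rot: [[0.056, 0.996, 0.071], [0.634, 0.02, -0.773], [-0.771, 0.088, -0.631]]
contact_force: [0.7, 0.1, -0.7]
gripper_width: 0.004
grasp_force: 0.0
```

Emit:
{"fn": "move_arm", "kwargs": {"plan": [[[0.031,0.0045,0.022],0,1],[[0.001,0.014,0.001],0,1],[[0.001,0.014,0.001],0,1],[[0.001,0.014,0.001],0,1]]}}

```text
clock: 14.87
tcp_pos: [0.5329, 0.238, 0.0275]
eef_rot: [[0.055, 0.996, 0.071], [0.634, 0.02, -0.773], [-0.772, 0.087, -0.63]]
contact_force: [0.1, -0.7, 0.7]
gripper_width: 0.001
grasp_force: 0.0
```

Emit:
{"fn": "move_arm", "kwargs": {"plan": [[[0.001,0.014,0.001],0,1],[[0.001,0.014,0.001],0,1],[[0.001,0.014,0.001],0,1],[[0.001,0.014,0.001],0,1],[[0.001,0.014,0.001],0,1]]}}

```text
clock: 15.28
tcp_pos: [0.603, 0.2386, 0.0275]
eef_rot: [[0.055, 0.996, 0.07], [0.634, 0.019, -0.774], [-0.772, 0.087, -0.63]]
contact_force: [-3.8, -0.4, 1.9]
gripper_width: 0.001
grasp_force: 2.0
```

Emit:
{"fn": "move_arm", "kwargs": {"plan": [[[0.001,0.014,0.001],0,1],[[0.001,0.01,0.001],0,1],[[-0.001,-0.03,-0.002],0,1],[[-0.001,-0.03,-0.002],0,1],[[-0.001,-0.033,-0.002],0,1]]}}

```text
clock: 15.7
tcp_pos: [0.5328, 0.2393, 0.0242]
eef_rot: [[0.057, 0.996, 0.07], [0.634, 0.019, -0.773], [-0.771, 0.088, -0.631]]
contact_force: [0.6, 0.9, 0.3]
gripper_width: 0.006
grasp_force: 0.0
```

Run:
```python
from h import *
t=read_camera("top");s=read_camera("side")
cv2.imwrite("pics/mix3.png",np.hstack([t["img"][90:290,80:340].repeat(2,0).repeat(2,1),s["img"][110:310,230-110:250].repeat(2,0).repeat(2,1)]))
```

```text
(no output)
```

View pics/mix3.png

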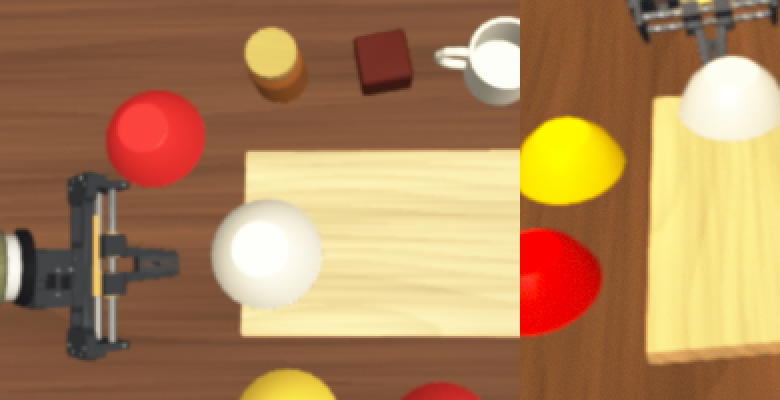

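The red bowl is aside at (155,138) and the jar is untouched. The fingers lie low in front of the white bowl, at (178,263) against its centre at (267,253). I'm inserting under the rim and starting the lift.

Emit:
{"fn": "move_arm", "kwargs": {"plan": [[[-0.013,0.001,0.0165],0,1],[[-0.0135,0.001,0.0165],0,1],[[-0.0135,0.001,0.0165],0,1],[[-0.006,0.001,-0.005],0,1]]}}

```text
clock: 16.13
tcp_pos: [0.5382, 0.1733, 0.0314]
eef_rot: [[0.055, 0.996, 0.067], [0.633, 0.017, -0.774], [-0.772, 0.085, -0.63]]
contact_force: [-0.6, 0.4, -1.4]
gripper_width: 0.004
grasp_force: 0.7
```

Emit:
{"fn": "move_arm", "kwargs": {"plan": [[[-0.006,0.001,-0.005],0,1],[[-0.007,0.001,-0.005],0,1],[[-0.007,0.001,-0.005],0,1]]}}

```text
clock: 16.38
tcp_pos: [0.5394, 0.1763, 0.0585]
eef_rot: [[0.056, 0.996, 0.072], [0.634, 0.021, -0.773], [-0.771, 0.089, -0.631]]
contact_force: [-0.2, -0.6, -1.4]
gripper_width: 0.008
grasp_force: 0.7
```

Run:
```python
from h import *
t=read_camera("top");s=read_camera("side")
cv2.imwrite("pics/mix4.png",np.hstack([t["img"][130:270,120:340].repeat(2,0).repeat(2,1),s["img"][110:250,150:310].repeat(2,0).repeat(2,1)]))
```

```text
(no output)
```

View pics/mix4.png

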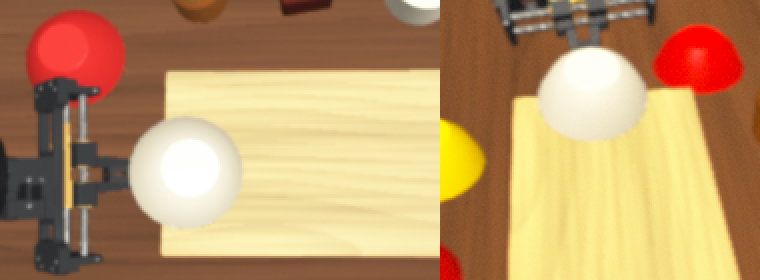

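The rim is riding up on the fingers: the foot has shifted toward the stand in the top view at (190,168), a tilt of about 14°. Following the arc.

Emit:
{"fn": "move_arm", "kwargs": {"plan": [[[-0.011,0.001,-0.002],0,1],[[-0.011,0.001,-0.002],0,1],[[-0.011,0.001,-0.002],0,1]]}}

```text
clock: 16.73
tcp_pos: [0.5399, 0.1587, 0.088]
eef_rot: [[0.055, 0.996, 0.071], [0.634, 0.02, -0.773], [-0.772, 0.088, -0.63]]
contact_force: [0.9, 1.4, 0.2]
gripper_width: 0.003
grasp_force: 0.7
```

Emit:
{"fn": "move_arm", "kwargs": {"plan": [[[-0.01,0.0005,0],0,1],[[-0.01,0.0005,0],0,1],[[-0.01,0.0005,0],0,1]]}}

```text
clock: 16.98
tcp_pos: [0.5396, 0.1392, 0.1112]
eef_rot: [[0.056, 0.996, 0.071], [0.634, 0.019, -0.773], [-0.772, 0.088, -0.63]]
contact_force: [1.3, 0.5, -0.6]
gripper_width: 0.005
grasp_force: 0.4
```

Run:
```python
from h import *
t=read_camera("top");s=read_camera("side")
cv2.imwrite("pics/mix5.png",np.hstack([t["img"][130:270,120:340].repeat(2,0).repeat(2,1),s["img"][110:250,150:310].repeat(2,0).repeat(2,1)]))
```

```text
(no output)
```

View pics/mix5.png

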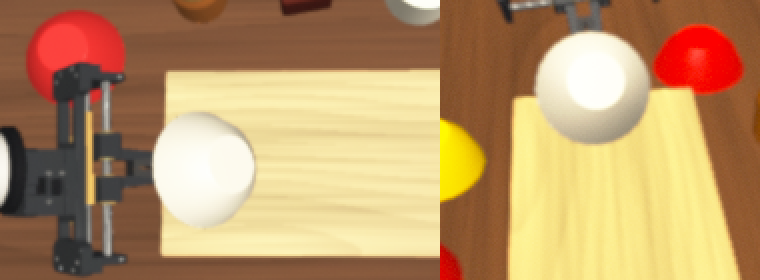

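The tilt is now about 45°, with the foot facing the stand at (230,165). Carrying on past the tipping point slowly, then pausing.

Emit:
{"fn": "move_arm", "kwargs": {"plan": [[[-0.01,0.0005,0.0025],0,1],[[-0.01,0.0005,0.0025],0,1],[[-0.01,0.0005,0.0025],0,1]]}}

```text
clock: 17.33
tcp_pos: [0.5399, 0.1144, 0.1291]
eef_rot: [[0.055, 0.996, 0.071], [0.633, 0.02, -0.774], [-0.772, 0.087, -0.63]]
contact_force: [0.2, 0.0, -0.4]
gripper_width: 0.005
grasp_force: 0.2
```

Emit:
{"fn": "move_arm", "kwargs": {"plan": [[[-0.007,0.0005,0.0035],0,1],[[-0.007,0.0005,0.0035],0,1],[[-0.007,0.0005,0.0035],0,1],[[0,0,0],0,1]]}}

```text
clock: 17.67
tcp_pos: [0.5412, 0.0925, 0.1392]
eef_rot: [[0.057, 0.996, 0.07], [0.634, 0.019, -0.773], [-0.772, 0.088, -0.63]]
contact_force: [0.1, 0.0, 1.2]
gripper_width: 0.007
grasp_force: 0.0
```

Emit:
{"fn": "move_arm", "kwargs": {"plan": [[[0,0,0],0,1],[[0,0,0],0,1],[[0,0,0],0,1],[[0,0,0],0,1],[[0,0,0],0,1]]}}

```text
clock: 18.08
tcp_pos: [0.541, 0.0941, 0.1383]
eef_rot: [[0.055, 0.996, 0.071], [0.634, 0.02, -0.773], [-0.772, 0.087, -0.63]]
contact_force: [-0.6, 1.4, 0.6]
gripper_width: 0.007
grasp_force: 0.0
```

Run:
```python
from h import *
t=read_camera("top");s=read_camera("side")
cv2.imwrite("pics/mix6.png",np.hstack([t["img"][130:270,120:370].repeat(2,0).repeat(2,1),s["img"][110:250,160:310].repeat(2,0).repeat(2,1)]))
```

```text
(no output)
```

View pics/mix6.png

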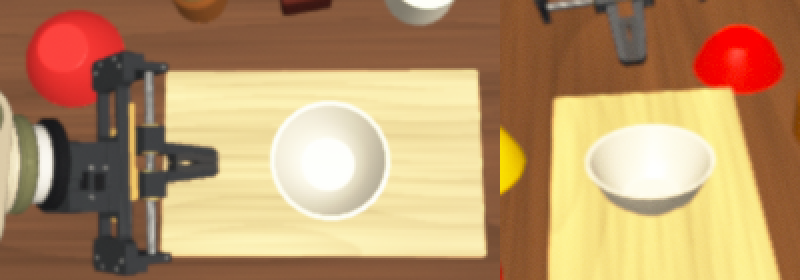

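The bowl has rolled over and stands mouth up near the middle of the stand, at (330,160), clear of the fingers. Retreating along the tool axis and letting it settle.

Emit:
{"fn": "move_arm", "kwargs": {"plan": [[[0,0,-0.03],0,1],[[0,0,-0.03],0,1],[[0,0,-0.03],0,1],[[0,0,0],0,1],[[0,0,0],0,1]]}}

```text
clock: 18.6
tcp_pos: [0.5348, 0.1642, 0.1955]
eef_rot: [[0.055, 0.996, 0.073], [0.634, 0.021, -0.773], [-0.771, 0.089, -0.63]]
contact_force: [0.4, -0.3, 0.2]
gripper_width: 0.01
grasp_force: 0.0
```

Emit:
{"fn": "move_arm", "kwargs": {"plan": [[[0,0,0],0,1],[[0,0,0],0,1],[[0,0,0],0,1],[[0,0,0],0,1],[[0,0,0],0,1]]}}

```text
clock: 19.02
tcp_pos: [0.5347, 0.1629, 0.1949]
eef_rot: [[0.055, 0.996, 0.07], [0.633, 0.019, -0.774], [-0.772, 0.087, -0.63]]
contact_force: [0.6, -0.2, 0.0]
gripper_width: 0.004
grasp_force: 0.0
```

Run:
```python
from h import *
c=[]
for i in range(6):
    t=read_camera("top");c.append(t["img"][160:250,230:340].astype(float))
print([np.abs(a-c[0]).mean().round(2) for a in c[1:]])
g=lambda u,v,z:ray(t,(120+u/2)/.64,(130+v/2)/.64,z).round(3)
print("rim",g(330,160,.101),"inner floor",g(328,164,.059))
```

```text
[np.float64(0.21), np.float64(0.2), np.float64(0.21), np.float64(0.21), np.float64(0.21)]
rim [ 0.547 -0.022  0.101] inner floor [ 0.548 -0.021  0.059]
```

The bowl is still and level (rim and floor centres coincide), at about (-2, -7) mm from the stand's centre.

```bash
python3 -c "
from workcell import env
print(env.job_done())"
```

```text
the job is handed in; nothing more can be done
None
```

The white bowl now stands mouth up, level and still near the middle of the stand, and the job is handed in. The teacup, jar and case were not touched; I slid the unlisted red bowl at the +y end about 90 mm aside to make room for the tool.

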